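# Refit the carousel's handle board, bring the marked jar to the front and hold it there

## Task

Take the green-painted handle board out of the dowel rack and slide it upright down into the slot in the hub of the incense-jar carousel until it is fully home. Then, gripping the carousel only by that board, turn it slowly and steadily, never spinning it fast, until the jar with the orange lid stands at the brass pointer on the front of the base, so that a cone can be taken from it, and keep the board gripped to hold the turntable still there: finish holding it, do not let go. Do not push on the jars or the turntable itself, and leave the slate sign and everything else around undisturbed.

Things in the scene. Friction and masses are not known exactly. Their poses are not given: they have to be found in the camera images.
- board_mid (a point): centre (half-way up) of the loose green-painted handle board: 12 mm thick (its x), 130 mm wide (y), 160 mm tall (z, up), 0.1 to 0.2 kg, the same either way round, lower corners rounded to 15 mm. Hand hole 90 mm wide from 10 to 38 mm above this point; the solid top rail, 38 to 80 mm above it, is the place to grip, across the thickness. It starts upright in the rack, in either row
- rack: fixed dowel rack: base plate 160 (x) by 150 (y) by 12 mm, origin at the centre of its underside. Two rows, 40 mm either side of the origin along x, each of two pairs of upright 10 mm dowels (tops 70 mm above the table), 15 mm apart, for a board standing on the plate parallel to the rack's y axis. Lift straight up 65 mm to clear
- slate: loose dark slate sign 12 mm thick (x), 130 mm wide (y), 95 mm tall, standing in the other row of the rack, origin at the centre of its underside; leave it alone
- slot (a point): centre of the slot's mouth on top of the hub, on the carousel's axis, 81 mm above the table; it turns with the turntable. The slot lies along its y axis: 133.5 mm long, 14.5 mm wide (x), 40 mm deep, 3 mm chamfer round the mouth. With the board fully home, board_mid is 40 mm above this point. Hub block 46 by 166 by 45 mm
- turntable: turntable 300 mm across with hub and six amber jars fixed on it. Origin on its axis, 22 mm above the table (upper face at 36 mm). Turns about z, endlessly both ways; light friction (0.12 N m) lets it stay where left. The orange-lidded jar lies along this body's -x axis: at the target its x axis points as pointer's does. Jars 62 mm across, tops 118 mm above the table; five lids are dark wood
- marked_jar (a point): centre of the top of the orange lid, 105 mm from the carousel's axis, on the side of the hub block's long face (at right angles to the slot)
- pointer (a point): top of the brass pointer plate (about 40 x 18 mm) on the fixed round base (330 mm across), 170 mm from the carousel's axis, 19 mm above the table. The front of the carousel: this point's x axis points from here to the carousel's axis
- tray: white ceramic incense tray 75 x 190 x 18 mm with small cones, on the left (+y) side; bystander
- bowl: brass singing bowl 130 mm across, 70 mm high, on the right side; bystander
- tin: aluminium tin 72 mm across, 50 mm high, on the left side; bystander
- board: the same handle board, its origin at the centre of its underside (80 mm below board_mid), same axes

How it is judged:
By the outcome, as a careful person would: the job done as asked, in the order asked, and still so for the second after the job is handed in, while the arm keeps its last pose, push and grip.
It also fails if it takes over 72 s, if anything falls off the work surface, if the arm or the gripper's body presses on something with over 40 N, if the wrist force passes 120 N, or if a joint passes its speed limit or range.

## Robot

A 7-joint arm with a two-finger parallel gripper is mounted at the origin on the work surface. World frame = base frame: x ahead of the robot, y to its left, z up, the work surface at z = 0. Lengths are in m, angles in rad, forces in N, time in s.
With the tool pointing down it reaches from about 0.425 to 0.925 m from the base axis. Payload 6.8 kg.
Tool frame: the origin (TCP) lies on the centre line of the jaws, within the pads' length; the fingertips stand 19 mm ahead of it and the grasp point (between the pads) is the TCP (tcp_to_tips is the distance from the TCP to the fingertips, in m); x points along the fingers, y is the direction in which the jaws open and shut, and the axes are right-handed (so a half turn about x gives the same grasp; the last joint's range is limited). The gripper opens to 85 mm and grips with 20 to 120 N. Pads are 22 mm wide; open, the fingers measure 114 mm over their backs; the gripper's body (76 mm by 85 mm) begins 54 mm behind the grasp point. The pads swing forward as they close: fully open they stand 13 mm farther back than shut.
Start: joints at [1.181, 0.477, 0.022, 1.555, -0.011, 1.109, -0.083], TCP at [0.188, -0.648, 0.212] pointing down, gripper open.
Joint ranges: [-2.96, 2.96], [-0.34, 2.1], [-1.41, 1.46], [0.24, 2.44], [-1.37, 4.51], [0.17, 1.92], [-2.96, 2.96]. Speed limits (rad/s): [2.39, 2.39, 3.14, 3.14, 3.14, 3.14, 3.14].

## Interface

Orientations are given as a unit quaternion [w, x, y, z].
In Python, from station import get_obs, read_camera, hand_in, spot_in, cut_out, tcp_to_tips gives the robot as it stands.
- The arm moves only by the shell command python3 -m jog 'ROWS' [FORCE]. ROWS is JSON, a list of rows, each an object of numbers: "gripper": the closure, from 0 (fully open) to 1 (shut); "dx", "dy", "dz": the shift along the world's x, y, z in m; "rx", "ry", "rz": the turn, a rotation vector about the world's x, y, z in degrees. In form: [{"gripper": .., "dx": .., "dy": .., "dz": .., "rx": .., "ry": .., "rz": ..}, ...]. A call has 1 to 10 rows; each row is the pose to reach, as a shift and turn from the pose commanded when the call began; what a row does not reach only later rows make up. A row lasts 1/10 s, in which the tool goes at most 50 mm and 8.59 degrees, less where a joint would pass 70% of its speed; a pose out of reach is approached as far as the arm can. A call with a gripper value outside its range is refused whole. The fingers move at their own pace and stop on an object; FORCE is the grip in N (left out, the last holds). Time passes only in rows, so rows that repeat a pose let the fingers close. It gives the time, the measured TCP pose, the force and the opening at its end, in the units of the state.
- get_obs(): the state, without advancing time (a new reading comes with each control period).
- read_camera(name): name is "scene" or "top" or "wrist"; returns a dict with "pixels" (480x640x3 uint8, blue, green, red), "range_z" (480x640 float32, m along the optical axis (not along the pixel's ray), 0 where there is no reading), "camera_matrix" (3x3 intrinsics, pixels), "cam_to_world" (4x4, takes a point from camera to world coordinates). Camera axes: x right, y down, z forward; pixel columns grow to the right and rows downward; lengths in m; the calibration is good to about 2 mm. A picture is of the moment at which its call begins.
- hand_in(): hands the job in, once; it reports no verdict.
Trained networks look in the newest picture that a camera, given by its name, has taken for a name from the list of things; names that differ only in an ending like _2 or _b are one class to them, and where a whole thing is asked for, a point or a joint stands for the part that bears it (a point fixed in the world has none). Each returns a list of dicts, best first, with "conf" (0 to 1); they miss things now and then, are a little off and sometimes report something else, mostly with a low value. They report only what shows in the picture. A call takes as long as a camera call.
- spot_in(camera, label): "box" ([centre column, centre row, width, height] in pixels, round what is visible of it).
- cut_out(camera, label): "mask" (480x640 bool, what is visible of it) and "box" ([centre column, centre row, width, height] in pixels, round what is visible of it).
The state is a dict: "t": time; "q": joint angles; "joint_vel": joint speeds; "joint_torque": joint torques, N m; "eef_pos": TCP position; "tool_rot": TCP orientation; "contact_force": force on the tool from outside, world axes, zero at the start; "torque": the same for the moment, N m; "gripper_width": opening from 0.0 (shut) to 1.0 (fully open).
Only numpy, scipy, OpenCV 4.12 (cv2) and the standard library are available. Lean on these libraries where they do the work, as an engineer would, in place of code of your own. Each camera call takes 0.05 s, during which the arm holds its last target. There are 200 camera calls.

## Working session

There is one attempt and no reset: what is moved stays moved. The work goes in short steps, Python scripts to look and compute and a shell command to move; the robot and the scene stay as the last step left them, time stands still between calls to the robot, and variables do not carry over. Pictures are saved under pics/ and viewed, about 8 in all and at most 12, crops included, and the job is handed in when it is done.

```bash
mkdir -p pics; cat > h.py <<'E'
import numpy as np,cv2
from station import *
def pts(im,mask):
    m=mask&(im["range_z"]>0); v,u=np.nonzero(m); z=im["range_z"][m]
    K=im["camera_matrix"]; T=im["cam_to_world"]
    p=np.c_[(u-K[0,2])/K[0,0]*z,(v-K[1,2])/K[1,1]*z,z]
    return p@T[:3,:3].T+T[:3,3]
E
python3 - <<'E'
from h import *
for c in("scene","top"):
    im=read_camera(c); cv2.imwrite(f"pics/{c}0.png",im["pixels"]); print(c,im["cam_to_world"].round(3).tolist())
    for l in("board","rack","slate","turntable","marked_jar","pointer","tray","bowl","tin"):
        r=cut_out(c,l)[:2]
        for d in r:
            p=pts(im,d["mask"]); print(l,round(d["conf"],2),np.round(d["box"]).tolist(),len(p), np.median(p,0).round(3) if len(p) else"",p.min(0).round(3) if len(p) else"",p.max(0).round(3) if len(p) else "")
print(get_obs())
E
```

```text
scene [[-0.818, 0.396, -0.418, 0.952], [0.576, 0.56, -0.595, 0.718], [-0.001, -0.728, -0.686, 0.912], [0.0, 0.0, 0.0, 1.0]]
board 0.57 [257.0, 182.0, 37.0, 60.0] 1358 [ 0.473 -0.268  0.101] [ 0.333 -0.535 -0.003] [ 0.518 -0.184  0.175]
rack 0.96 [255.0, 211.0, 76.0, 57.0] 1089 [ 0.544 -0.22   0.012] [ 0.408 -0.331 -0.003] [ 0.607 -0.157  0.073]
slate 0.92 [242.0, 207.0, 35.0, 39.0] 842 [ 0.546 -0.233  0.073] [ 0.517 -0.413  0.003] [ 0.572 -0.177  0.11 ]
slate 0.73 [339.0, 297.0, 127.0, 121.0] 10988 [0.527 0.196 0.07 ] [ 0.324 -0.062 -0.006] [0.661 0.324 0.122]
marked_jar 0.97 [341.0, 296.0, 127.0, 123.0] 11040 [0.527 0.196 0.07 ] [ 0.298 -0.011 -0.005] [0.662 0.324 0.122]
pointer 0.72 [340.0, 303.0, 136.0, 135.0] 13118 [0.536 0.206 0.049] [ 0.298 -0.059 -0.004] [0.676 0.338 0.122]
tray 0.8 [460.0, 430.0, 102.0, 97.0] 3816 [0.491 0.549 0.009] [ 0.444  0.446 -0.001] [0.538 0.639 0.037]
tray 0.46 [341.0, 295.0, 122.0, 119.0] 10970 [0.527 0.196 0.07 ] [ 0.303 -0.062 -0.006] [0.662 0.324 0.122]
bowl 0.7 [195.0, 162.0, 44.0, 31.0] 1035 [ 0.551 -0.576  0.047] [ 0.487 -0.723 -0.003] [ 0.617 
[... 1680 characters left out ...]
': array([ 1.18090171,  0.47696816,  0.02239265,  1.55542702, -0.01151465,
        1.10929378, -0.08311116]), 'joint_vel': array([-1.83982508e-03, -2.96137393e-04,  5.72664828e-04,  1.06684266e-03,
       -4.38986429e-05,  7.99741567e-04, -8.60760522e-04]), 'joint_torque': array([ 1.02308299e-03, -5.96338677e+01,  1.60698730e+00, -2.81555557e+01,
        1.25193215e-02,  1.43372235e-03,  1.52366516e-05]), 'eef_pos': array([ 0.18772014, -0.64837796,  0.2123177 ]), 'tool_rot': array([ 0.09929744,  0.70011434,  0.09928004, -0.70008814]), 'contact_force': array([ 0.06162301,  0.33820336, -0.13229985]), 'torque': array([-0.01249809, -0.00856304,  0.05755038]), 'gripper_width': 1.0008986560444038}
```

```bash
python3 - <<'E'
from h import *
from scipy.spatial.transform import Rotation as R
a=cv2.imread("pics/top0.png")[140:300,100:560]; b=cv2.imread("pics/scene0.png")[130:480,150:520]
cv2.imwrite("pics/c1.png",np.vstack([cv2.resize(a,(760,264)),cv2.resize(b[:340,:],(340,312)) if 0 else cv2.copyMakeBorder(cv2.resize(b,(355,336)),0,0,0,405,0)]))
im=read_camera("top"); cv2.imwrite("pics/top1.png",im["pixels"])
def line(p):
    q=p[:,:2].astype(np.float32); r=cv2.minAreaRect(q); vx,vy,x,y=cv2.fitLine(q,cv2.DIST_HUBER,0,.01,.01).ravel()
    return np.degrees(np.arctan2(vy,vx)),np.array(r[0]).round(4),np.array(r[1]).round(4)
for l,lo,hi in(("board",.14,.18),("slate",.09,.115)):
    p=pts(im,cut_out("top",l)[0]["mask"]); p=p[(p[:,2]>lo)&(p[:,2]<hi)]; print(l,len(p),line(p),p.mean(0))
P=im["pixels"]; allp=np.zeros((480,640,3)); allp[im["range_z"]>0]=pts(im,np.ones((480,640),bool))
near=np.hypot(allp[...,0]-.504,allp[...,1]-.17)<.18
hsv=cv2.cvtColor(P,cv2.COLOR_BGR2HSV)
z=allp[...,2]
m=near&(z>.074)&(z<.088); p=allp[m]; print("hub",len(p),line(p),np.median(p,0))
m=near&(z>.108)&(hsv[...,1]>170)&(hsv[...,0]<16)&(hsv[...,2]>150); print("orange",m.sum(),np.median(allp[m],0))
n,lab,st,c=cv2.connectedComponentsWithStats((near&(z>.11)).astype(np.uint8))
for i in range(1,n):
    if st[i,4]>40: q=allp[lab==i]; print("jar",st[i,4],q.mean(0).round(4),hsv[lab==i].mean(0).round())
R0=np.hypot(allp[...,0]-.504,allp[...,1]-.17); m=(R0<.185)&(R0>.155)&(z>.008)&(z<.028)
n,lab,st,c=cv2.connectedComponentsWithStats((m&(hsv[...,1]>90)).astype(np.uint8))
for i in range(1,n):
    if st[i,4]>15: q=allp[lab==i]; print("ptr?",st[i],q.mean(0).round(4),hsv[lab==i].mean(0).round())
print(R.from_quat(get_obs()["tool_rot"][[1,2,3,0]]).as_matrix().round(3))
E
```

```text
board 269 (np.float32(-70.24491), array([ 0.4697, -0.2741]), array([0.0126, 0.1269])) [ 0.46797312 -0.27235397  0.16755734]
slate 224 (np.float32(-70.29391), array([ 0.5427, -0.2404]), array([0.0132, 0.1285])) [ 0.540733   -0.23817225  0.10539775]
hub 844 (np.float32(14.393127), array([0.4975, 0.1662]), array([0.204 , 0.2555])) [0.50806391 0.17277911 0.08038167]
orange 390 [0.48478178 0.27453261 0.11742291]
jar 385 [0.6073 0.1348 0.1175] [ 11. 172.  76.]
jar 395 [0.5783 0.2515 0.1175] [ 11. 167.  75.]
jar 388 [0.5347 0.0707 0.1175] [ 11. 171.  76.]
jar 399 [0.4844 0.2742 0.1174] [ 13. 230. 209.]
jar 401 [0.4408 0.0935 0.1176] [ 11. 170.  77.]
jar 406 [0.4118 0.2101 0.1176] [ 11. 169.  77.]
ptr? [231 172  89  79 369] [0.6061 0.0967 0.0141] [ 14. 155. 142.]
ptr? [208 194  64  97 330] [0.4381 0.2784 0.0151] [ 15. 154. 149.]
ptr? [296 252  17  19  26] [0.4049 0.0504 0.0127] [ 14. 154. 127.]
[[-0.     0.278 -0.961]
 [ 0.    -0.961 -0.278]
 [-1.    -0.     0.   ]]
```

View pics/c1.png

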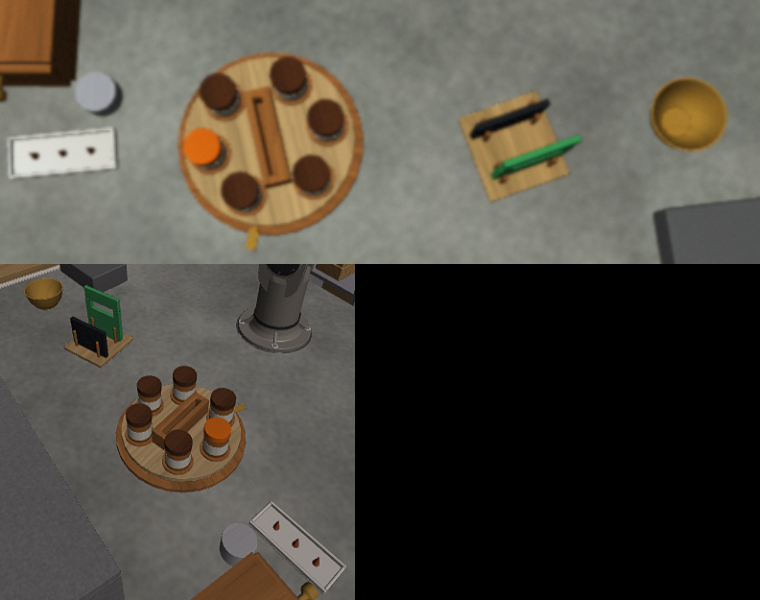

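The top view shows the pointer at about pixel (252,284), on the robot's side of the base. The orange lid is on the left at about (222,229), the green board is in the near row of the rack, and the slate is in the far row. I'll go above the board and look from close by.

```bash
python3 -m jog '[{"dz":0.05},{"dz":0.1},{"dx":0.28,"dy":0.374,"dz":0.12,"rz":93.6},{"dx":0.28,"dy":0.374,"dz":0.12,"rz":93.6},{"dx":0.28,"dy":0.374,"dz":0.12,"rz":93.6},{"dx":0.28,"dy":0.374,"dz":0.12,"rz":93.6},{"dx":0.28,"dy":0.374,"dz":0.12,"rz":93.6},{"dx":0.28,"dy":0.374,"dz":0.12,"rz":93.6},{"dx":0.28,"dy":0.374,"dz":0.12,"rz":93.6},{"dx":0.28,"dy":0.374,"dz":0.12,"rz":93.6}]'
```

```text
$[0]: bad value
```

```bash
python3 - <<'E'
from h import *
im=cv2.imread("pics/top1.png"); c=cv2.resize(im[255:300,225:285],None,fx=8,fy=8,interpolation=cv2.INTER_CUBIC)
cv2.imwrite("pics/ptr.png",c)
E
```

```text
(no output)
```

View pics/ptr.png

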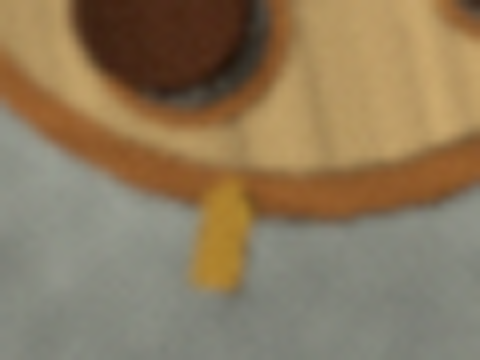

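The brass pointer is centred at crop (222,235), which is full-image pixel (252.7,284.4). The move was refused, so I'll resend it with every field filled in.

```bash
python3 -m jog '[{"gripper":0,"dx":0,"dy":0,"dz":0.05,"rx":0,"ry":0,"rz":0},{"gripper":0,"dx":0,"dy":0,"dz":0.1,"rx":0,"ry":0,"rz":0},{"gripper":0,"dx":0.28,"dy":0.374,"dz":0.12,"rx":0,"ry":0,"rz":93.6},{"gripper":0,"dx":0.28,"dy":0.374,"dz":0.12,"rx":0,"ry":0,"rz":93.6},{"gripper":0,"dx":0.28,"dy":0.374,"dz":0.12,"rx":0,"ry":0,"rz":93.6},{"gripper":0,"dx":0.28,"dy":0.374,"dz":0.12,"rx":0,"ry":0,"rz":93.6},{"gripper":0,"dx":0.28,"dy":0.374,"dz":0.12,"rx":0,"ry":0,"rz":93.6},{"gripper":0,"dx":0.28,"dy":0.374,"dz":0.12,"rx":0,"ry":0,"rz":93.6},{"gripper":0,"dx":0.28,"dy":0.374,"dz":0.12,"rx":0,"ry":0,"rz":93.6},{"gripper":0,"dx":0.28,"dy":0.374,"dz":0.12,"rx":0,"ry":0,"rz":93.6}]'
```

```text
t: 2.15
eef_pos: [0.428, -0.3268, 0.3299]
tool_rot: [-0.479, -0.52, -0.478, 0.52]
contact_force: [-0.2, -0.7, 0.4]
gripper_width: 1.0
```

```bash
python3 -m jog '[{"gripper":0,"dx":0.04,"dy":0.053,"dz":0,"rx":0,"ry":0,"rz":24.4},{"gripper":0,"dx":0.04,"dy":0.053,"dz":0,"rx":0,"ry":0,"rz":24.4},{"gripper":0,"dx":0.04,"dy":0.053,"dz":0,"rx":0,"ry":0,"rz":24.4},{"gripper":0,"dx":0.04,"dy":0.053,"dz":0,"rx":0,"ry":0,"rz":24.4},{"gripper":0,"dx":0.04,"dy":0.053,"dz":0,"rx":0,"ry":0,"rz":24.4}]'
cat >> h.py <<'E'
from scipy.spatial.transform import Rotation as Ro
def tool():
    o=get_obs(); M=Ro.from_quat(o["tool_rot"][[1,2,3,0]]).as_matrix(); return o,np.degrees(np.arctan2(M[1,1],M[0,1])),M
def cloud(im):
    a=np.full((480,640,3),np.nan); a[im["range_z"]>0]=pts(im,np.ones((480,640),bool)); return a
def rect(p):
    c,s,a=cv2.minAreaRect(p[:,:2].astype(np.float32)); d,e=cv2.boxPoints((c,s,a))[:3][[0,1]],0
    b=cv2.boxPoints((c,s,a)); e=max((b[1]-b[0],b[2]-b[1]),key=np.linalg.norm)
    return np.round(c,4),np.round(s,4),np.degrees(np.arctan2(e[1],e[0]))%180
E
python3 - <<'E'
from h import *
im=read_camera("wrist"); cv2.imwrite("pics/w1.png",im["pixels"]); o,y,M=tool(); print(o["eef_pos"],y,M[:,0],o["t"]); print(im["cam_to_world"].round(3))
a=cloud(im); h=cv2.cvtColor(im["pixels"],cv2.COLOR_BGR2HSV)
m=(abs(h[...,0].astype(int)-65)<20)&(h[...,1]>90)
for lo,hi in((.165,.18),(.13,.18)):
    p=a[m&(a[...,2]>lo)&(a[...,2]<hi)]; print(len(p),rect(p) if len(p)>5 else"",p.mean(0))
t=read_camera("top"); K=t["camera_matrix"];T=t["cam_to_world"]
for u,v in((252.7,284.4),):
    d=T[:3,:3]@np.array([(u-K[0,2])/K[0,0],(v-K[1,2])/K[1,1],1]); g=T[:3,3]+d*(.019-T[2,3])/d[2]; r=g[:2]-[.5096,.1725]; print("ptr",g,np.linalg.norm(r),np.degrees(np.arctan2(r[1],r[0])))
E
```

```text
t: 2.65
eef_pos: [0.4669, -0.2761, 0.3294]
tool_rot: [0.576, 0.41, 0.576, -0.41]
contact_force: [-0.0, 0.1, -0.3]
gripper_width: 0.997
[ 0.46673515 -0.27623855  0.3293976 ] 19.039464461443785 [-1.83289182e-04 -2.22861553e-04 -9.99999958e-01] 2.7
[[ 0.945  0.312  0.097  0.442]
 [ 0.326 -0.902 -0.284 -0.204]
 [-0.001  0.3   -0.954  0.49 ]
 [ 0.     0.     0.     1.   ]]
2071 (array([ 0.4713, -0.2765]), array([0.0115, 0.128 ]), np.float32(110.103485)) [ 0.4700398  -0.27313556  0.17107658]
2099 (array([ 0.4713, -0.2764]), array([0.0115, 0.1283]), np.float32(110.10347)) [ 0.46976402 -0.2723787   0.17072531]
ptr [0.33807065 0.19797043 0.019     ] 0.17341009747708308 171.55385565053183
```

View pics/w1.png

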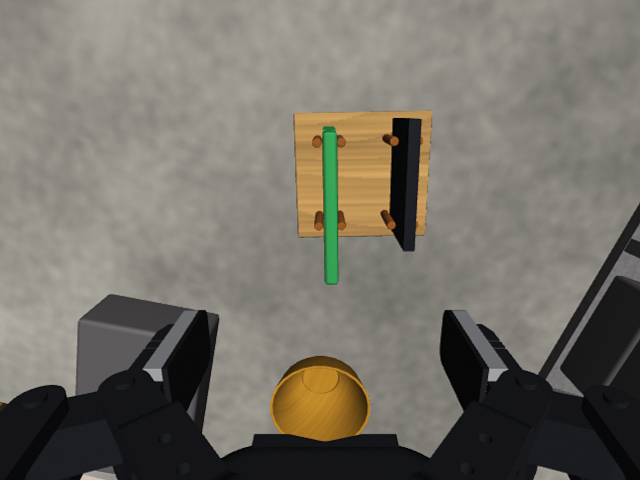

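The wrist view shows the green board's top edge from (330,127) to (331,283), with nothing under the open fingers. Next I'll descend and grip.

```bash
python3 -m jog '[{"gripper":0,"dx":0.004,"dy":0,"dz":-0.04,"rx":0,"ry":0,"rz":1},{"gripper":0,"dx":0.004,"dy":0,"dz":-0.08,"rx":0,"ry":0,"rz":1},{"gripper":0,"dx":0.004,"dy":0,"dz":-0.12,"rx":0,"ry":0,"rz":1},{"gripper":0,"dx":0.004,"dy":0,"dz":-0.15,"rx":0,"ry":0,"rz":1},{"gripper":0,"dx":0.004,"dy":0,"dz":-0.172,"rx":0,"ry":0,"rz":1},{"gripper":0,"dx":0.004,"dy":0,"dz":-0.172,"rx":0,"ry":0,"rz":1},{"gripper":0,"dx":0.004,"dy":0,"dz":-0.172,"rx":0,"ry":0,"rz":1}]' && python3 -m jog '[{"gripper":1,"dx":0,"dy":0,"dz":0,"rx":0,"ry":0,"rz":0},{"gripper":1,"dx":0,"dy":0,"dz":0,"rx":0,"ry":0,"rz":0},{"gripper":1,"dx":0,"dy":0,"dz":0,"rx":0,"ry":0,"rz":0},{"gripper":1,"dx":0,"dy":0,"dz":0,"rx":0,"ry":0,"rz":0},{"gripper":1,"dx":0,"dy":0,"dz":0,"rx":0,"ry":0,"rz":0},{"gripper":1,"dx":0,"dy":0,"dz":0,"rx":0,"ry":0,"rz":0},{"gripper":1,"dx":0,"dy":0,"dz":0,"rx":0,"ry":0,"rz":0},{"gripper":1,"dx":0,"dy":0,"dz":0,"rx":0,"ry":0,"rz":0},{"gripper":1,"dx":0,"dy":0,"dz":0,"rx":0,"ry":0,"rz":0},{"gripper":1,"dx":0,"dy":0,"dz":0,"rx":0,"ry":0,"rz":0}]' 70
```

```text
t: 3.45
eef_pos: [0.4713, -0.2759, 0.1579]
tool_rot: [0.58, 0.405, 0.58, -0.405]
contact_force: [0.5, -0.1, 0.5]
gripper_width: 0.997
t: 4.45
eef_pos: [0.4712, -0.2755, 0.1574]
tool_rot: [0.58, 0.404, 0.58, -0.404]
contact_force: [-0.3, -0.5, 0.2]
gripper_width: -0.001
```

The gripper reads fully shut, so it may have missed the board. I'll look.

```bash
python3 - <<'E'
from h import *
w=read_camera("wrist"); s=read_camera("scene"); o,y,M=tool(); print(o["eef_pos"],y,o["gripper_width"],tcp_to_tips)
cv2.imwrite("pics/w2.png",np.vstack([cv2.resize(w["pixels"],(400,300)),cv2.resize(s["pixels"][110:290,140:380],(400,300))]))
a=cloud(w); h=cv2.cvtColor(w["pixels"],cv2.COLOR_BGR2HSV)
m=(abs(h[...,0].astype(int)-65)<20)&(h[...,1]>90)
p=a[m&(a[...,2]>.165)&(a[...,2]<.185)]; print(len(p),rect(p),p.mean(0))
E
```

```text
[ 0.47122166 -0.27546242  0.15739022] 20.300643535998454 -0.0044198776592264625 0.019
4685 (array([ 0.4716, -0.2762]), array([0.0116, 0.1283]), np.float32(110.43571)) [ 0.46144109 -0.24918056  0.17097484]
```

View pics/w2.png

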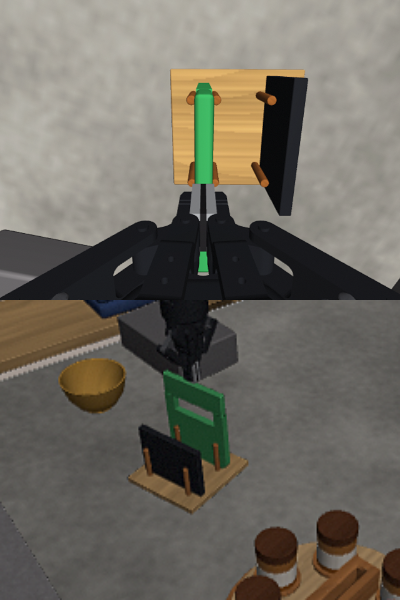

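The pictures show the fingers straddling the board's top rail, so it may be held after all. I'll lift a little to test it.

```bash
python3 -m jog '[{"gripper":1,"dx":0,"dy":0,"dz":0.005,"rx":0,"ry":0,"rz":0},{"gripper":1,"dx":0,"dy":0,"dz":0.012,"rx":0,"ry":0,"rz":0},{"gripper":1,"dx":0,"dy":0,"dz":0.02,"rx":0,"ry":0,"rz":0},{"gripper":1,"dx":0,"dy":0,"dz":0.02,"rx":0,"ry":0,"rz":0}]'
cat > chk.py <<'E'
from h import *
w=read_camera("wrist"); o,y,M=tool(); print(o["t"],o["eef_pos"],y,o["gripper_width"],o["contact_force"])
a=cloud(w); h=cv2.cvtColor(w["pixels"],cv2.COLOR_BGR2HSV)
m=(abs(h[...,0].astype(int)-65)<20)&(h[...,1]>90)
p=a[m&(a[...,2]>.05)]; zt=np.percentile(p[:,2],95); p=p[abs(p[:,2]-zt)<.008]; print("top",zt,"top-tcp",zt-o["eef_pos"][2],rect(p))
E
python3 chk.py
```

```text
t: 4.95
eef_pos: [0.4722, -0.2759, 0.1791]
tool_rot: [0.581, 0.404, 0.579, -0.404]
contact_force: [0.2, -0.1, 0.3]
gripper_width: -0.002
5.0 [ 0.47180597 -0.27575882  0.17843645] 20.295328258235582 0.001565475884542835 [-0.68426407  0.1948756  -0.00871546]
top 0.17218238573340486 top-tcp -0.0062540619842137435 (array([ 0.4611, -0.2483]), array([0.0117, 0.0687]), np.float32(110.09267))
```

The board was not lifted. I'll check where the fingers really are against the reported TCP.

```bash
python3 - <<'E'
from h import *
o,y,M=tool(); P=[o["eef_pos"],o["eef_pos"]+M[:,0]*.019,np.array([.4715,-.276,.171])]
out=[]
for c,(u0,v0,n) in (("scene",(200,100,120)),("wrist",(160,200,240))):
    im=read_camera(c); K=im["camera_matrix"]; T=np.linalg.inv(im["cam_to_world"]); g=im["pixels"].copy(); s=4 if c=="scene" else 2
    g=cv2.resize(g[v0:v0+n,u0:u0+n*4//3],None,fx=s,fy=s)
    for p,col in zip(P,((0,0,255),(255,0,255),(255,255,0))):
        q=T[:3,:3]@p+T[:3,3]; uv=(K@q)[:2]/q[2]; print(c,uv,q[2],im["range_z"][int(uv[1]),int(uv[0])]); cv2.circle(g,(int((uv[0]-u0)*s),int((uv[1]-v0)*s)),4,col,-1)
    out.append(cv2.resize(g,(400,300)))
    a=cloud(im); h=cv2.cvtColor(im["pixels"],cv2.COLOR_BGR2HSV)
    m=(h[...,2]<110)&(h[...,1]<80)&(np.hypot(a[...,0]-.4715,a[...,1]+.276)<.07)&(a[...,2]>.11)
    p=a[m]; print(len(p), p.min(0),p.max(0), p[np.argsort(p[:,2])[:300:40]].round(3))
cv2.imwrite("pics/p3.png",np.vstack(out))
E
```

```text
scene [254.86838706 157.70620231] 1.2961210981208182 1.5829357
scene [255.49714128 163.32688483] 1.3091519420585422 1.2988795
scene [255.17368803 159.84392227] 1.3014935172154076 1.3050178
4787 [ 0.41029331 -0.33354849  0.11427157] [ 0.53226819 -0.21202937  0.59489657] [[ 0.5   -0.334  0.114]
 [ 0.484 -0.269  0.212]
 [ 0.472 -0.266  0.225]
 [ 0.491 -0.256  0.243]
 [ 0.48  -0.258  0.251]
 [ 0.429 -0.28   0.257]
 [ 0.479 -0.256  0.264]
 [ 0.464 -0.266  0.269]]
wrist [326.48953113 294.05769619] 0.17587007035370117 0.15150912
wrist [326.37975225 277.19360165] 0.1940010039733714 0.1813575
wrist [325.61881338 287.27624001] 0.18299912990786169 0.18284309
55711 [ 0.40966101 -0.33775537  0.16771386] [ 0.52397742 -0.24362516  0.2890365 ] [[ 0.467 -0.281  0.168]
 [ 0.468 -0.266  0.201]
 [ 0.461 -0.273  0.203]
 [ 0.461 -0.272  0.204]
 [ 0.459 -0.273  0.205]
 [ 0.468 -0.266  0.206]
 [ 0.466 -0.267  0.207]
 [ 0.478 -0.266  0.208]]
```

View pics/p3.png

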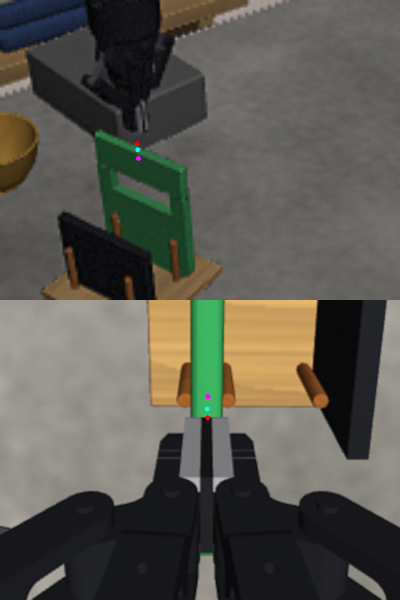

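With the fingers shut, the tips are really about 21 mm behind the reported TCP (z ≈ 0.200 with the TCP at 0.178), not 19 mm ahead of it. They closed above the board and never touched it. I'll open, go about 63 mm lower, and grip again.

```bash
python3 -m jog '[{"gripper":0,"dx":0,"dy":0,"dz":0,"rx":0,"ry":0,"rz":0},{"gripper":0,"dx":0,"dy":0,"dz":0,"rx":0,"ry":0,"rz":0},{"gripper":0,"dx":0,"dy":0,"dz":0,"rx":0,"ry":0,"rz":0},{"gripper":0,"dx":0,"dy":0,"dz":0,"rx":0,"ry":0,"rz":0},{"gripper":0,"dx":0,"dy":0,"dz":0,"rx":0,"ry":0,"rz":0},{"gripper":0,"dx":0,"dy":0,"dz":0,"rx":0,"ry":0,"rz":0},{"gripper":0,"dx":0,"dy":0,"dz":-0.02,"rx":0,"ry":0,"rz":0},{"gripper":0,"dx":0,"dy":0,"dz":-0.04,"rx":0,"ry":0,"rz":0},{"gripper":0,"dx":0,"dy":0,"dz":-0.062,"rx":0,"ry":0,"rz":0},{"gripper":0,"dx":0,"dy":0,"dz":-0.062,"rx":0,"ry":0,"rz":0}]' && python3 -m jog '[{"gripper":1,"dx":0,"dy":0,"dz":0,"rx":0,"ry":0,"rz":0},{"gripper":1,"dx":0,"dy":0,"dz":0,"rx":0,"ry":0,"rz":0},{"gripper":1,"dx":0,"dy":0,"dz":0,"rx":0,"ry":0,"rz":0},{"gripper":1,"dx":0,"dy":0,"dz":0,"rx":0,"ry":0,"rz":0},{"gripper":1,"dx":0,"dy":0,"dz":0,"rx":0,"ry":0,"rz":0},{"gripper":1,"dx":0,"dy":0,"dz":0,"rx":0,"ry":0,"rz":0},{"gripper":1,"dx":0,"dy":0,"dz":0,"rx":0,"ry":0,"rz":0},{"gripper":1,"dx":0,"dy":0,"dz":0,"rx":0,"ry":0,"rz":0}]' 70 && python3 chk.py
```

```text
t: 6.1
eef_pos: [0.4692, -0.2746, 0.1129]
tool_rot: [0.578, 0.404, 0.582, -0.404]
contact_force: [-0.7, -0.1, -0.5]
gripper_width: 0.999
t: 6.9
eef_pos: [0.4717, -0.2757, 0.1161]
tool_rot: [0.581, 0.404, 0.58, -0.404]
contact_force: [-1.6, 0.1, 5.2]
gripper_width: 0.134
6.95 [ 0.47176174 -0.27568671  0.11605935] 20.302037931862102 0.13069538522269603 [0.15904767 0.13160428 5.70008562]
top 0.17210060502359578 top-tcp 0.05604125573261126 (array([ 0.4652, -0.2594]), array([0.0122, 0.0922]), np.float32(110.59493))
```

Now the board is gripped, with the opening at 0.13 (about 11 mm). Next I'll lift it and carry it to the carousel.

```bash
python3 -m jog '[{"gripper":1,"dx":0,"dy":0,"dz":0.01,"rx":0,"ry":0,"rz":0},{"gripper":1,"dx":0,"dy":0,"dz":0.025,"rx":0,"ry":0,"rz":0},{"gripper":1,"dx":0,"dy":0,"dz":0.045,"rx":0,"ry":0,"rz":0},{"gripper":1,"dx":0,"dy":0,"dz":0.07,"rx":0,"ry":0,"rz":0},{"gripper":1,"dx":0,"dy":0,"dz":0.1,"rx":0,"ry":0,"rz":0},{"gripper":1,"dx":0,"dy":0,"dz":0.14,"rx":0,"ry":0,"rz":0},{"gripper":1,"dx":0,"dy":0,"dz":0.16,"rx":0,"ry":0,"rz":0},{"gripper":1,"dx":0,"dy":0,"dz":0.16,"rx":0,"ry":0,"rz":0}]' && python3 chk.py
```

```text
t: 7.75
eef_pos: [0.473, -0.276, 0.2797]
tool_rot: [0.583, 0.404, 0.578, -0.404]
contact_force: [0.2, -0.2, -1.1]
gripper_width: 0.127
7.8 [ 0.47178475 -0.2756488   0.27729242] 20.30079621299509 0.13272641407505426 [-0.58636914  0.05424532 -1.49389329]
top 0.33567491913990005 top-tcp 0.0583824943401941 (array([ 0.4664, -0.2593]), array([0.0131, 0.092 ]), np.float32(111.13499))
```

```bash
python3 -m jog '[{"gripper":1,"dx":0.004,"dy":0.045,"dz":0,"rx":0,"ry":0,"rz":-8},{"gripper":1,"dx":0.008,"dy":0.09,"dz":0,"rx":0,"ry":0,"rz":-16},{"gripper":1,"dx":0.012,"dy":0.135,"dz":0,"rx":0,"ry":0,"rz":-24},{"gripper":1,"dx":0.016,"dy":0.18,"dz":0,"rx":0,"ry":0,"rz":-32},{"gripper":1,"dx":0.02,"dy":0.225,"dz":0,"rx":0,"ry":0,"rz":-40},{"gripper":1,"dx":0.024,"dy":0.27,"dz":0,"rx":0,"ry":0,"rz":-48},{"gripper":1,"dx":0.028,"dy":0.315,"dz":0,"rx":0,"ry":0,"rz":-56},{"gripper":1,"dx":0.032,"dy":0.36,"dz":0,"rx":0,"ry":0,"rz":-64},{"gripper":1,"dx":0.035,"dy":0.4,"dz":0,"rx":0,"ry":0,"rz":-72},{"gripper":1,"dx":0.037,"dy":0.43,"dz":0,"rx":0,"ry":0,"rz":-80}]'
```

```text
t: 8.8
eef_pos: [0.5069, 0.1546, 0.2739]
tool_rot: [-0.202, -0.677, -0.202, 0.679]
contact_force: [0.0, -1.0, -1.2]
gripper_width: 0.133
```

```bash
python3 -m jog '[{"gripper":1,"dx":0.001,"dy":0.01,"dz":0,"rx":0,"ry":0,"rz":-8},{"gripper":1,"dx":0.001,"dy":0.018,"dz":0,"rx":0,"ry":0,"rz":-16.4},{"gripper":1,"dx":0.001,"dy":0.018,"dz":0,"rx":0,"ry":0,"rz":-16.4},{"gripper":1,"dx":0.001,"dy":0.018,"dz":0,"rx":0,"ry":0,"rz":-16.4}]' && python3 chk.py && python3 - <<'E'
from h import *
out=[]
for c in("wrist","scene"):
    im=read_camera(c); np.savez(f"{c}.npz",**im); g=im["pixels"] if c=="wrist" else cv2.resize(im["pixels"][180:390,230:510],(640,480))
    out.append(cv2.resize(g,(600,450) if c=="wrist" else (200,150)))
cv2.imwrite("pics/w4.png",np.vstack([out[0],cv2.copyMakeBorder(out[1],0,0,0,400,0)]))
E
```

```text
t: 9.2
eef_pos: [0.5085, 0.1701, 0.2743]
tool_rot: [-0.107, -0.698, -0.106, 0.7]
contact_force: [0.2, -0.3, -1.5]
gripper_width: 0.135
9.25 [0.50873526 0.1697848  0.27456028] -72.72005855203467 0.13236879875129984 [-0.19875224 -0.02209823 -1.24725553]
top 0.3303590907932282 top-tcp 0.05579881002731296 (array([0.5255, 0.1748]), array([0.0927, 0.0121]), np.float32(17.300283))
```

View pics/w4.png

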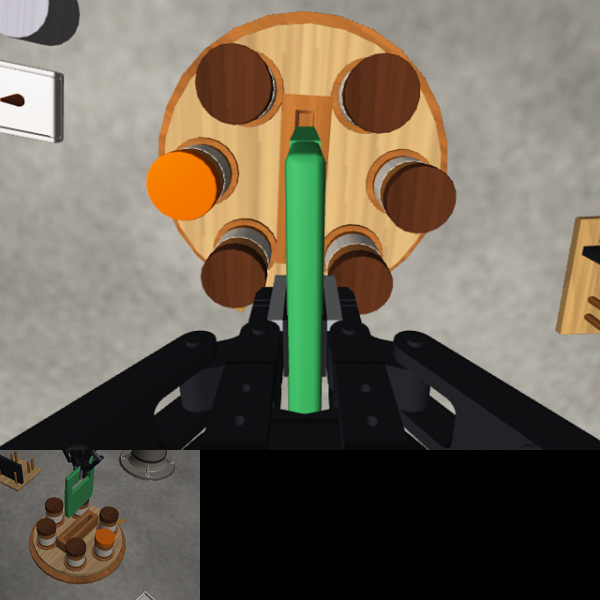

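The wrist view shows the board above the hub, a few degrees off the slot, with the slot's far end at about (305,118) and the orange lid at (182,185). I'll measure the axis and slot direction from the lids in the same view.

```bash
python3 - <<'E'
from h import *
im=dict(np.load("wrist.npz")); a=cloud(im); h=cv2.cvtColor(im["pixels"],cv2.COLOR_BGR2HSV)
m=((abs(a[...,2]-.118)<.006)&(np.hypot(a[...,0]-.51,a[...,1]-.172)<.15)).astype(np.uint8)
n,lab,st,c=cv2.connectedComponentsWithStats(m); C=[]
for i in range(1,n):
    if st[i,4]>400:
        q=a[lab==i]; (x,y),r=cv2.minEnclosingCircle(q[:,:2].astype(np.float32)); C.append((x,y)); print(st[i,4],round(x,4),round(y,4),round(r,4),h[lab==i].mean(0).round())
g=(h[...,0]>45)&(h[...,0]<85)&(h[...,1]>90)&(a[...,2]>.32); p=a[g]; 
d=np.array([np.cos(np.radians(17.3)),np.sin(np.radians(17.3))]); s=(p[:,:2]-[.5087,.1698])@d; print("top slope deg",np.degrees(np.polyfit(s,p[:,2],1)[0]),s.min(),s.max())
m=(abs(a[...,2]-.081)<.004)&(np.hypot(a[...,0]-.51,a[...,1]-.172)<.1); q=a[m]; e=np.array([np.cos(np.radians(13.9)),np.sin(np.radians(13.9))]); r=q[:,:2]-[.5096,.1725]; al=r@e; pe=r@[-e[1],e[0]]
k=al>.07; print("hub end",al.max(),"perp range",pe[k].min(),pe[k].max(),k.sum())
E
```

```text
5559 0.5798 0.2515 0.031 [ 10. 181.  95.]
5461 0.6087 0.1348 0.0311 [ 10. 182.  94.]
4449 0.4858 0.274 0.031 [ 15. 253. 238.]
4306 0.5365 0.0709 0.0311 [ 10. 182.  93.]
3485 0.413 0.21 0.0313 [ 10. 180.  92.]
2756 0.4429 0.0929 0.0314 [ 10. 181.  93.]
top slope deg -0.47194909803973656 -0.028172500722511665 0.06403201048803032
hub end 0.09496463509048331 perp range -0.03595380923776016 0.03490093635683582 1031
```

```bash
python3 -m jog '[{"gripper":1,"dx":0.002,"dy":0.0025,"dz":0,"rx":0,"ry":0,"rz":-3.3},{"gripper":1,"dx":0.002,"dy":0.0025,"dz":-0.02,"rx":0,"ry":0,"rz":-3.3},{"gripper":1,"dx":0.002,"dy":0.0025,"dz":-0.04,"rx":0,"ry":0,"rz":-3.3},{"gripper":1,"dx":0.002,"dy":0.0025,"dz":-0.06,"rx":0,"ry":0,"rz":-3.3},{"gripper":1,"dx":0.002,"dy":0.0025,"dz":-0.075,"rx":0,"ry":0,"rz":-3.3},{"gripper":1,"dx":0.002,"dy":0.0025,"dz":-0.075,"rx":0,"ry":0,"rz":-3.3},{"gripper":1,"dx":0.002,"dy":0.0025,"dz":-0.075,"rx":0,"ry":0,"rz":-3.3}]' && python3 chk.py
```

```text
t: 10.05
eef_pos: [0.5114, 0.1729, 0.2007]
tool_rot: [-0.085, -0.702, -0.085, 0.702]
contact_force: [-0.3, 0.3, -1.3]
gripper_width: 0.13
10.1 [0.51172579 0.17320972 0.2012557 ] -76.18565370854157 0.13144758053549396 [ 0.00717052  0.07417264 -1.94241452]
top 0.2567937572964918 top-tcp 0.05553805621622146 (array([0.5286, 0.177 ]), array([0.0924, 0.0133]), np.float32(13.4952755))
```

```bash
python3 -m jog '[{"gripper":1,"dx":-0.0006,"dy":-0.0008,"dz":-0.004,"rx":0,"ry":0,"rz":0.2},{"gripper":1,"dx":-0.0006,"dy":-0.0008,"dz":-0.008,"rx":0,"ry":0,"rz":0.2},{"gripper":1,"dx":-0.0006,"dy":-0.0008,"dz":-0.012,"rx":0,"ry":0,"rz":0.2},{"gripper":1,"dx":-0.0006,"dy":-0.0008,"dz":-0.016,"rx":0,"ry":0,"rz":0.2},{"gripper":1,"dx":-0.0006,"dy":-0.0008,"dz":-0.02,"rx":0,"ry":0,"rz":0.2},{"gripper":1,"dx":-0.0006,"dy":-0.0008,"dz":-0.024,"rx":0,"ry":0,"rz":0.2},{"gripper":1,"dx":-0.0006,"dy":-0.0008,"dz":-0.024,"rx":0,"ry":0,"rz":0.2}]' && python3 chk.py
```

```text
t: 10.8
eef_pos: [0.5102, 0.1723, 0.1757]
tool_rot: [-0.086, -0.701, -0.086, 0.702]
contact_force: [0.4, -0.4, -0.8]
gripper_width: 0.132
10.85 [0.51036652 0.17239273 0.17602812] -75.98840249108738 0.12958417493070462 [ 0.00421832 -0.43849383 -2.55584331]
top 0.2317571830386117 top-tcp 0.05572906531137403 (array([0.5279, 0.1761]), array([0.0918, 0.0124]), np.float32(13.749487))
```

The board is 9 mm into the slot with no resistance, so I'll continue.

```bash
python3 -m jog '[{"gripper":1,"dx":0,"dy":0,"dz":-0.004,"rx":0,"ry":0,"rz":0},{"gripper":1,"dx":0,"dy":0,"dz":-0.008,"rx":0,"ry":0,"rz":0},{"gripper":1,"dx":0,"dy":0,"dz":-0.012,"rx":0,"ry":0,"rz":0},{"gripper":1,"dx":0,"dy":0,"dz":-0.016,"rx":0,"ry":0,"rz":0},{"gripper":1,"dx":0,"dy":0,"dz":-0.02,"rx":0,"ry":0,"rz":0},{"gripper":1,"dx":0,"dy":0,"dz":-0.023,"rx":0,"ry":0,"rz":0},{"gripper":1,"dx":0,"dy":0,"dz":-0.026,"rx":0,"ry":0,"rz":0},{"gripper":1,"dx":0,"dy":0,"dz":-0.028,"rx":0,"ry":0,"rz":0},{"gripper":1,"dx":0,"dy":0,"dz":-0.028,"rx":0,"ry":0,"rz":0}]' && python3 chk.py
```

```text
t: 11.75
eef_pos: [0.5106, 0.1725, 0.1482]
tool_rot: [-0.086, -0.702, -0.086, 0.702]
contact_force: [0.1, 0.4, -2.0]
gripper_width: 0.132
11.8 [0.51057661 0.17248667 0.14834752] -75.98520350219366 0.12750445065169508 [-0.17025    -0.51226301 -1.56435007]
top 0.20425032305699284 top-tcp 0.05590280365255057 (array([0.528 , 0.1766]), array([0.0918, 0.0133]), np.float32(13.602403))
```

```bash
python3 -m jog '[{"gripper":1,"dx":0,"dy":0,"dz":-0.001,"rx":0,"ry":0,"rz":0},{"gripper":1,"dx":0,"dy":0,"dz":-0.002,"rx":0,"ry":0,"rz":0},{"gripper":1,"dx":0,"dy":0,"dz":-0.003,"rx":0,"ry":0,"rz":0},{"gripper":1,"dx":0,"dy":0,"dz":-0.004,"rx":0,"ry":0,"rz":0},{"gripper":1,"dx":0,"dy":0,"dz":-0.004,"rx":0,"ry":0,"rz":0},{"gripper":1,"dx":0,"dy":0,"dz":-0.004,"rx":0,"ry":0,"rz":0}]' && python3 chk.py
```

```text
t: 12.4
eef_pos: [0.5107, 0.1726, 0.1451]
tool_rot: [0.086, 0.702, 0.086, -0.702]
contact_force: [-1.6, -0.8, 5.4]
gripper_width: 0.135
12.45 [0.51072116 0.17262086 0.145079  ] -75.98747611066665 0.129471446399774 [-3.15989217 -0.80760063  5.79418086]
top 0.20118023702287494 top-tcp 0.05610123553863536 (array([0.528 , 0.1763]), array([0.0924, 0.0124]), np.float32(13.746107))
```

The board is home: its top is at 0.201 m as expected and it carries about 6 N. Next I'll turn it slowly, +67.6° in total, with a ramped start.

```bash
python3 -m jog '[{"gripper":1,"dx":0,"dy":0,"dz":0,"rx":0,"ry":0,"rz":0.4},{"gripper":1,"dx":0,"dy":0,"dz":0,"rx":0,"ry":0,"rz":1.2},{"gripper":1,"dx":0,"dy":0,"dz":0,"rx":0,"ry":0,"rz":2.2},{"gripper":1,"dx":0,"dy":0,"dz":0,"rx":0,"ry":0,"rz":3.4},{"gripper":1,"dx":0,"dy":0,"dz":0,"rx":0,"ry":0,"rz":4.6},{"gripper":1,"dx":0,"dy":0,"dz":0,"rx":0,"ry":0,"rz":5.8},{"gripper":1,"dx":0,"dy":0,"dz":0,"rx":0,"ry":0,"rz":7},{"gripper":1,"dx":0,"dy":0,"dz":0,"rx":0,"ry":0,"rz":8.2},{"gripper":1,"dx":0,"dy":0,"dz":0,"rx":0,"ry":0,"rz":9.4},{"gripper":1,"dx":0,"dy":0,"dz":0,"rx":0,"ry":0,"rz":10.6}]' && python3 chk.py
```

```text
t: 13.45
eef_pos: [0.511, 0.1725, 0.1451]
tool_rot: [0.151, 0.691, 0.151, -0.691]
contact_force: [-1.4, -1.6, 5.7]
gripper_width: 0.131
13.5 [0.51098458 0.17250166 0.14502894] -65.27727792433939 0.12614031521444313 [-1.39783119 -1.48541036  4.92978137]
top 0.20114289778712893 top-tcp 0.056113956916455904 (array([0.5274, 0.1794]), array([0.0917, 0.012 ]), np.float32(24.50386))
```

The turntable followed the board. I'll continue at 12°/s without pausing for a picture.

```bash
python3 -m jog '[{"gripper":1,"dx":0,"dy":0,"dz":0,"rx":0,"ry":0,"rz":0.8},{"gripper":1,"dx":0,"dy":0,"dz":0,"rx":0,"ry":0,"rz":2},{"gripper":1,"dx":0,"dy":0,"dz":0,"rx":0,"ry":0,"rz":3.2},{"gripper":1,"dx":0,"dy":0,"dz":0,"rx":0,"ry":0,"rz":4.4},{"gripper":1,"dx":0,"dy":0,"dz":0,"rx":0,"ry":0,"rz":5.6},{"gripper":1,"dx":0,"dy":0,"dz":0,"rx":0,"ry":0,"rz":6.8},{"gripper":1,"dx":0,"dy":0,"dz":0,"rx":0,"ry":0,"rz":8},{"gripper":1,"dx":0,"dy":0,"dz":0,"rx":0,"ry":0,"rz":9.2},{"gripper":1,"dx":0,"dy":0,"dz":0,"rx":0,"ry":0,"rz":10.4},{"gripper":1,"dx":0,"dy":0,"dz":0,"rx":0,"ry":0,"rz":11.6}]' && python3 -m jog '[{"gripper":1,"dx":0,"dy":0,"dz":0,"rx":0,"ry":0,"rz":1.2},{"gripper":1,"dx":0,"dy":0,"dz":0,"rx":0,"ry":0,"rz":2.4},{"gripper":1,"dx":0,"dy":0,"dz":0,"rx":0,"ry":0,"rz":3.6},{"gripper":1,"dx":0,"dy":0,"dz":0,"rx":0,"ry":0,"rz":4.8},{"gripper":1,"dx":0,"dy":0,"dz":0,"rx":0,"ry":0,"rz":6},{"gripper":1,"dx":0,"dy":0,"dz":0,"rx":0,"ry":0,"rz":7.2},{"gripper":1,"dx":0,"dy":0,"dz":0,"rx":0,"ry":0,"rz":8.4},{"gripper":1,"dx":0,"dy":0,"dz":0,"rx":0,"ry":0,"rz":9.6},{"gripper":1,"dx":0,"dy":0,"dz":0,"rx":0,"ry":0,"rz":10.8},{"gripper":1,"dx":0,"dy":0,"dz":0,"rx":0,"ry":0,"rz":12}]' && python3 -m jog '[{"gripper":1,"dx":0,"dy":0,"dz":0,"rx":0,"ry":0,"rz":1.2},{"gripper":1,"dx":0,"dy":0,"dz":0,"rx":0,"ry":0,"rz":2.4},{"gripper":1,"dx":0,"dy":0,"dz":0,"rx":0,"ry":0,"rz":3.6},{"gripper":1,"dx":0,"dy":0,"dz":0,"rx":0,"ry":0,"rz":4.8},{"gripper":1,"dx":0,"dy":0,"dz":0,"rx":0,"ry":0,"rz":6},{"gripper":1,"dx":0,"dy":0,"dz":0,"rx":0,"ry":0,"rz":7.2},{"gripper":1,"dx":0,"dy":0,"dz":0,"rx":0,"ry":0,"rz":8.4},{"gripper":1,"dx":0,"dy":0,"dz":0,"rx":0,"ry":0,"rz":9.6},{"gripper":1,"dx":0,"dy":0,"dz":0,"rx":0,"ry":0,"rz":10.8},{"gripper":1,"dx":0,"dy":0,"dz":0,"rx":0,"ry":0,"rz":12}]' && python3 chk.py
```

```text
t: 14.5
eef_pos: [0.5111, 0.1724, 0.1451]
tool_rot: [0.22, 0.672, 0.22, -0.672]
contact_force: [-2.2, -1.7, 5.3]
gripper_width: 0.132
t: 15.5
eef_pos: [0.5112, 0.1724, 0.1451]
tool_rot: [0.289, 0.646, 0.289, -0.645]
contact_force: [-0.2, -0.9, 4.7]
gripper_width: 0.131
t: 16.5
eef_pos: [0.5113, 0.1724, 0.1451]
tool_rot: [0.355, 0.612, 0.355, -0.611]
contact_force: [-1.1, -1.6, 5.3]
gripper_width: 0.13
16.55 [0.51137931 0.17244752 0.14507751] -29.687695495518255 0.12973834362314338 [-0.01509464 -1.68059665  4.82468384]
top 0.2011441691757107 top-tcp 0.05606665690522655 (array([0.5202, 0.1877]), array([0.0917, 0.0124]), np.float32(59.773243))
```

```bash
python3 -m jog '[{"gripper":1,"dx":0,"dy":0,"dz":0,"rx":0,"ry":0,"rz":1.2},{"gripper":1,"dx":0,"dy":0,"dz":0,"rx":0,"ry":0,"rz":2.4},{"gripper":1,"dx":0,"dy":0,"dz":0,"rx":0,"ry":0,"rz":3.6},{"gripper":1,"dx":0,"dy":0,"dz":0,"rx":0,"ry":0,"rz":4.8},{"gripper":1,"dx":0,"dy":0,"dz":0,"rx":0,"ry":0,"rz":6},{"gripper":1,"dx":0,"dy":0,"dz":0,"rx":0,"ry":0,"rz":7.2},{"gripper":1,"dx":0,"dy":0,"dz":0,"rx":0,"ry":0,"rz":8.4},{"gripper":1,"dx":0,"dy":0,"dz":0,"rx":0,"ry":0,"rz":9.6},{"gripper":1,"dx":0,"dy":0,"dz":0,"rx":0,"ry":0,"rz":10.8},{"gripper":1,"dx":0,"dy":0,"dz":0,"rx":0,"ry":0,"rz":12}]' && python3 -m jog '[{"gripper":1,"dx":0,"dy":0,"dz":0,"rx":0,"ry":0,"rz":1.2},{"gripper":1,"dx":0,"dy":0,"dz":0,"rx":0,"ry":0,"rz":2.4},{"gripper":1,"dx":0,"dy":0,"dz":0,"rx":0,"ry":0,"rz":3.6},{"gripper":1,"dx":0,"dy":0,"dz":0,"rx":0,"ry":0,"rz":4.6},{"gripper":1,"dx":0,"dy":0,"dz":0,"rx":0,"ry":0,"rz":5.4},{"gripper":1,"dx":0,"dy":0,"dz":0,"rx":0,"ry":0,"rz":6},{"gripper":1,"dx":0,"dy":0,"dz":0,"rx":0,"ry":0,"rz":6},{"gripper":1,"dx":0,"dy":0,"dz":0,"rx":0,"ry":0,"rz":6}]' && python3 chk.py
cat > jars.py <<'E'
from h import *
ims={}
for c in("top","scene"):
    im=ims[c]=read_camera(c); a=cloud(im); h=cv2.cvtColor(im["pixels"],cv2.COLOR_BGR2HSV)
    near=np.hypot(a[...,0]-.51,a[...,1]-.1725)<.2
    m=near&(abs(a[...,2]-.118)<.006)&(h[...,0]<18)&(h[...,1]>200)&(h[...,2]>150); q=a[m]
    if len(q): (x,y),r=cv2.minEnclosingCircle(q[:,:2].astype(np.float32)); print(c,"orange",len(q),q.mean(0),(x,y),r,"ang",np.degrees(np.arctan2(y-.1725,x-.5096)))
    R=np.hypot(a[...,0]-.5096,a[...,1]-.1725)
    # brass: hue 18-28
    m=(R>.145)&(R<.2)&(a[...,2]<.03)&(a[...,0]<.42)&(h[...,0]>17)&(h[...,0]<30)&(h[...,1]>140)&(h[...,2]>90)
    v,u=np.nonzero(m); K=im["camera_matrix"];T=im["cam_to_world"]
    d=np.c_[(u-K[0,2])/K[0,0],(v-K[1,2])/K[1,1],np.ones(len(u))]@T[:3,:3].T; g=T[:3,3]+d*((.019-T[2,3])/d[:,2])[:,None]
    if len(g): b=g.mean(0); print(c,"brass",len(g),u.mean(),v.mean(),b,"R",np.hypot(*(b[:2]-[.5096,.1725])),"ang",np.degrees(np.arctan2(b[1]-.1725,b[0]-.5096)))
t=cv2.resize(ims["top"]["pixels"][160:305,190:340],(600,580),interpolation=cv2.INTER_CUBIC)
import time; cv2.imwrite("pics/f%d.png"%(get_obs()["t"]*10),t); print(get_obs()["t"])
E
python3 jars.py; ls pics
```

```text
t: 17.55
eef_pos: [0.5114, 0.1725, 0.145]
tool_rot: [0.417, 0.572, 0.417, -0.571]
contact_force: [-0.3, -1.1, 5.5]
gripper_width: 0.131
t: 18.35
eef_pos: [0.5115, 0.1725, 0.1451]
tool_rot: [0.446, 0.549, 0.446, -0.548]
contact_force: [0.1, -0.9, 5.8]
gripper_width: 0.132
18.4 [0.51148822 0.17244208 0.14507436] -11.778596221210096 0.12990732789441173 [ 0.78175811 -1.11820235  5.91970817]
top 0.20114022397013293 top-tcp 0.05606586514681866 (array([0.5145, 0.1897]), array([0.0919, 0.0134]), np.float32(77.74868))
top orange 353 [0.4068433  0.19451535 0.11761961] (0.4065626859664917, 0.19395683705806732) 0.02993958443403244 ang 168.23665150264287
top brass 65 252.56923076923076 283.83076923076925 [0.33970503 0.19838599 0.019     ] R 0.1718557070331084 ang 171.3367763465281
scene orange 373 [0.40927209 0.19700226 0.11773529] (0.4105362892150879, 0.1963890641927719) 0.03163739666342735 ang 166.44206322645906
scene brass 67 398.5223880597015 279.5820895522388 [0.33904484 0.20123255 0.019     ] R 0.17295843693113855 ang 170.43746293971088
18.5
c1.png
f185.png
p3.png
ptr.png
scene0.png
top0.png
top1.png
w1.png
w2.png
w4.png
```

By yaw and by the top camera the orange jar is at about 168.1°, and the pointer is at about 171.4° (the scene camera gives a similar difference). I'll make the last +3.3° slowly.

```bash
python3 -m jog '[{"gripper":1,"dx":0,"dy":0,"dz":0,"rx":0,"ry":0,"rz":0.5},{"gripper":1,"dx":0,"dy":0,"dz":0,"rx":0,"ry":0,"rz":1.2},{"gripper":1,"dx":0,"dy":0,"dz":0,"rx":0,"ry":0,"rz":1.9},{"gripper":1,"dx":0,"dy":0,"dz":0,"rx":0,"ry":0,"rz":2.6},{"gripper":1,"dx":0,"dy":0,"dz":0,"rx":0,"ry":0,"rz":3.1},{"gripper":1,"dx":0,"dy":0,"dz":0,"rx":0,"ry":0,"rz":3.3},{"gripper":1,"dx":0,"dy":0,"dz":0,"rx":0,"ry":0,"rz":3.3},{"gripper":1,"dx":0,"dy":0,"dz":0,"rx":0,"ry":0,"rz":3.3},{"gripper":1,"dx":0,"dy":0,"dz":0,"rx":0,"ry":0,"rz":3.3},{"gripper":1,"dx":0,"dy":0,"dz":0,"rx":0,"ry":0,"rz":3.3}]' && python3 chk.py && python3 jars.py && cp pics/f19*.png pics/final.png; ls pics; python3 - <<'E'
from h import *
im=read_camera("top"); p=pts(im,cut_out("top","slate")[0]["mask"]); p=p[p[:,2]>.09]; print("slate",rect(p))
E
```

```text
t: 19.5
eef_pos: [0.5115, 0.1725, 0.1451]
tool_rot: [0.462, 0.536, 0.461, -0.535]
contact_force: [0.1, -0.9, 4.9]
gripper_width: 0.129
19.55 [0.51148668 0.17245439 0.14504254] -8.496831551706684 0.132581099474349 [-0.24192861 -1.03194974  5.93518116]
top 0.20113299173021595 top-tcp 0.05609045315319208 (array([0.514 , 0.1899]), array([0.0918, 0.0125]), np.float32(80.86279))
top orange 355 [0.40565039 0.18846283 0.11749804] (0.4057825803756714, 0.1884133219718933) 0.030213240534067154 ang 171.2854273246291
top brass 64 252.546875 283.75 [0.33993519 0.19845589 0.019     ] R 0.1716387359308913 ang 171.30213766656578
scene orange 366 [0.40799185 0.19131504 0.11774584] (0.4088212847709656, 0.1895327866077423) 0.03150907903909683 ang 170.4069960098213
scene brass 68 398.45588235294116 279.5735294117647 [0.33916326 0.20111466 0.019     ] R 0.17282210544347484 ang 170.46948235304123
19.65
c1.png
f185.png
f196.png
final.png
p3.png
ptr.png
scene0.png
top0.png
top1.png
w1.png
w2.png
w4.png
slate (array([ 0.5419, -0.2399]), array([0.0125, 0.127 ]), np.float32(110.1358))
```

View pics/final.png

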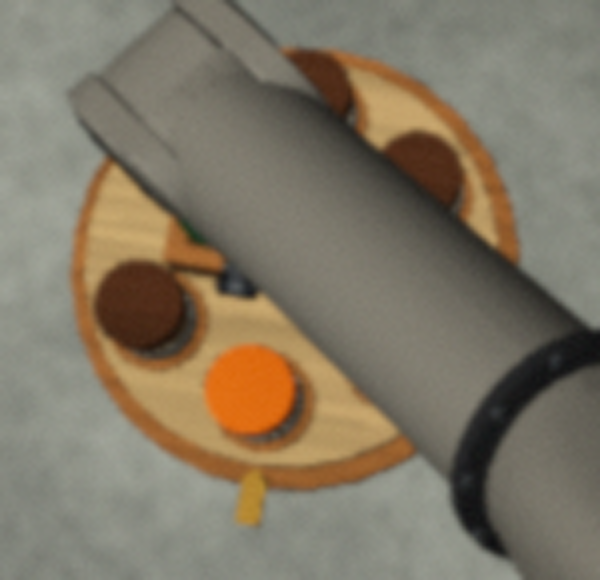

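The top view shows the orange lid at (250,390) directly behind the brass pointer at (250,498). Both cameras put the jar and the pointer at the same angle, and the slate hasn't moved. I'll hand in now with the board still gripped.

```bash
python3 -c "from station import *; print(hand_in())"
```

```text
the job is handed in; nothing more can be done
None
```

The orange-lidded jar now stands at the brass pointer, and I handed the job in at about 20 s with the gripper still holding the board at 70 N. `hand_in` gives no verdict.

- **Board:** I lifted it straight out of the rack and slid it upright into the hub slot until it was home. Its top reads 0.201 m, the height it should have when fully seated, with about 6 N of contact.
- **Turn:** I turned the carousel 67.5° by the board alone, at no more than about 12°/s.
- **Alignment:** The jar and pointer directions agree to within 0.1° in both the top and scene cameras. The two cameras differ from each other by about 0.9° in absolute angle, because of their calibration.
- **Surroundings:** The slate is within 1 mm of where it started. I did not re-measure the tray, bowl or tin at the end; the planned paths kept clear of them.
- **Failed check:** My first grip closed on air above the board. The fingertips are really about 21 mm behind the reported tool point, not 19 mm ahead of it as specified. I opened, went lower and gripped again; nothing was disturbed.

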